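Clear and latch the switch box door

TASK

The spray can is in the way of the open switch box door: stand it upright in the shallow steel tray, setting it down rather than dropping it. Then swing the door shut and press until its sprung latch rides over the keeper and snaps in, so that the door stays shut by itself. Do not slam the door, press it home with no more than 15 N, and leave the bin, jar and wrench where they are.

Things in the scene. Friction and masses are not known exactly. Their poses are not given: they have to be found in the camera images.
- box: Grey sheet-steel switch box standing fixed on the bench, 110 deep (its x) x 230 wide (its y) x 165 mm high. Origin: centre of the underside, at bench level. Its open front faces its -x side (front plane at its x = -0.055). It is turned 1.1 to 1.55 rad, so the front looks to the right of the robot (-y); place and yaw differ each start.
- door (a joint): Door angle a, rad: 0 = parallel to the box front, grows as it opens; starts 1.25 to 1.5. 1 to 3 N swing it; it stays where left. From the hinge the panel runs in the box-frame direction (-sin a, -cos a); its outer face looks along (-cos a, sin a). Latched it rests between -0.03 and 0.053, as the keeper is set; let go unlatched, the bolt spring pushes it out again to 0.062 or more.
- door_hinge (a point): Point on the upright hinge line (the side of the box front nearest the robot: box frame x = -0.066, y = 0.108), 83.5 mm above the bench. The door panel is flat, 182 mm wide from this line, 12 mm thick (inner face on the hinge line, outer face 12 mm outward), from 10 to 157 mm above the bench. Axes turn with the door, like those of door_push.
- door_push (a point): The place to press on the door's outer face: 155 mm from the hinge line, 130 mm above the bench. Axes turn with the door: -x is the outward normal (press along +x), +y runs along the door to the hinge, z up. Below it a latch case (44 x 44 mm, 28 mm proud, 43 to 87 mm above the bench) and a wire pull of like height; the outer face is bare above 95 mm.
- latch (a point): Tip of the sprung brass bolt at the door's free edge, 192 mm from the hinge line, 65 mm above the bench (this point is fixed to the door: the bolt out). Its bevel, 18 mm long and 9 mm deep, faces the box, its flat back outward; it pushes in up to 11 mm against 4.5 to 8 N and springs out behind the keeper pin.
- keeper (a point): NOMINAL place of the keeper pin (upright, 6 mm thick, between two steel ears at the side of the box front farthest from the robot; 65 mm above the bench). Its bracket is slotted: pin and rubber buffer really sit up to 7 mm nearer or farther along the box's x, differently each start and not measured, so the angle at which the latch snaps is unknown.
- buffer_at (a point): Nominal tip of the rubber buffer behind the door's free edge. Felt at the press place when closing slowly: resistance starts between 0.06 and 0.14 rad, rises to 6 to 9 N over 13 to 15 mm, then drops by several N as the bolt snaps in; the buffer then gives 2 to 6 N and bottoms hard 1 to 3 mm on, where the force shoots up. More than 15 N dents the door.
- can: Spray can, aluminium with white cap, 52 mm diameter, 160 mm high (cap from 126 mm up, 45 mm diameter), about 0.3 kg. Origin: centre of its base. Starts upright on the bench in the sweep of the door, clear of both the door and the box.
- tray_in (a point): Centre of the inner floor of the shallow steel tray, fixed on the bench: 160 x 160 mm outside, 22 mm high, walls 5 mm, floor 5 mm thick. The tray is on the robot's left or right; the black bin is on the other side.
- bin: Black open bin 150 x 130 x 75 mm, origin: centre of the underside. Leave alone.
- jar: Glass jar 64 mm diameter, 85 mm high, origin: centre of the base. Leave alone.
- wrench: Steel wrench lying on the bench. Leave alone.
Mind the look-alikes: they are no part of the job. What is meant by the can is not pink, and is the smaller of those in its own colour. There is more than one size of the part that bears tray_in; the job needs the smaller.

How it is judged (in metres and radians):
On the way, in this order (a step that is already met when the one before it is completed fails the run):
1. the can stands in the tray, let go (horizontal distance between can and tray_in below 0.062 m and z of can in the frame of tray_in below 0.006 m and angle between can's own z axis and vertical below 0.1 rad and contact force between the fingers and can below 0.1 N and linear speed of can below 0.03 m/s), for 0.2 s.
2. the door is latched: it stays closed without being pressed (value of joint door below 0.057 rad and velocity of joint door between -0.05 and 0.05 rad/s and contact force between the fingers and door below 0.1 N), for 0.2 s.
At the end, for the whole second after the job is handed in: The door is latched and still (joint below 0.057 rad with nothing pressing it, which only the latch can hold), and the can stands upright (within 0.1 rad) and at rest on the tray's floor, centre within 62 mm of the tray's centre, let go (all of step 1 and value of joint door below 0.057 rad and velocity of joint door between -0.05 and 0.05 rad/s); the robot touches nothing.
It fails at once if the door, being pressed home (below 0.2 rad), is pressed with more than 15 N (value of joint door below 0.2 rad and (contact force between door and the fingers above 15 N or contact force between door and the arm above 15 N)).
It fails at once if the door is slammed (faster than 0.8 rad/s near closing) (value of joint door below 0.12 rad and velocity of joint door below -0.8 rad/s).
It fails at once if the can is tipped over (angle between can's own z axis and vertical above 0.6 rad).
It fails at once if the can is dropped (falls free faster than 0.6 m/s) (linear speed of can above 0.6 m/s and contact force between the fingers and can below 0.1 N).
It fails at once if the bin, jar or wrench is moved by more than 30 mm (distance of any of bin, jar, wrench from where it was at the start of the episode above 0.03 m).
It also fails if it takes over 72 s, if anything falls off the work surface, if the arm or the gripper's body presses on something with over 40 N, if the wrist force passes 120 N, or if a joint passes its speed limit or range.

ROBOT

A 6-joint arm with a two-finger parallel gripper is mounted at the origin on the work surface. World frame = base frame: x ahead of the robot, y to its left, z up, the work surface at z = 0. Lengths are in mm, angles in rad, forces in N, time in s.
With the tool pointing down it reaches from about 325 to 850 mm from the base axis. Payload 4.4 kg.
Tool frame: the origin (TCP) lies midway between the tips of the shut fingers; the grasp point (between the pads) lies 19 mm behind it; z points along the fingers, y is the line along which they close (so a half turn about z gives the same grasp; the last joint's range is limited). The gripper opens to 94 mm and grips with 3 to 60 N. Pads are 16 mm wide; open, the fingers measure 119 mm over their backs; the gripper's body (75 mm by 177 mm) begins 78 mm behind the grasp point.
Start: joints at [1.069, 0.207, 1.542, -0, 1.393, -0.15], TCP at [198.148, 539.782, 205.447] pointing down, gripper open.
Joint ranges: [-2.73, 2.73], [-0.86, 2.22], [0.23, 2.46], [-1.11, 4.25], [0.08, 2.63], [-2.82, 2.82]. Speed limits (rad/s): [2.79, 2.79, 3.14, 3.14, 3.14, 3.14].

INTERFACE

Orientations are given as [roll, pitch, yaw] about the fixed x, y, z axes, in that order (R = Rz(yaw) Ry(pitch) Rx(roll)).
In Python, from bench import r, viewer gives the robot as it stands. The module is installed in compiled form; this text tells all that it offers.
- The arm moves only by the tool play_rows, never from a script. Its argument "commands" is text: rows parted by semicolons, each of 6 numbers parted by spaces: the shift along the tool's x, y, z in cm, then the turn, a rotation vector about the tool's x, y, z in degrees. In form: dx dy dz rx ry rz; .... A call has exactly 5 rows; each row is the pose to reach, as a shift and turn from the pose commanded when the call began, along the tool's axes at that moment; what a row does not reach only later rows make up. A row lasts 1/10 s, in which the tool goes at most 50 mm and 8.59 degrees, less where a joint would pass 70% of its speed; a pose out of reach is approached as far as the arm can. A call with a gripper value outside its range is refused whole. "jaw" is the opening, from 0 (shut) to 1 (fully open), set as the call begins (left out, the last holds). The fingers move at their own pace and stop on an object; the grip force is fixed at half the most. Time passes only in rows, so rows that repeat a pose let the fingers close, or fill a call up. It gives the time, the measured TCP pose, the force, the opening and the grip force at its end, in the units of the state.
- r.get_obs(): the state, without advancing time (a new reading comes with each control period).
- viewer.snapshot(name): name is "scene" or "top" or "wrist"; returns a dict with "pixels" (384x512x3 uint8, blue, green, red), "camera_matrix" (3x3 intrinsics, pixels), "origin" and "rotation" of the camera in the world; the wrist camera has in their place "hand_eye" (4x4, takes a point from camera to tool coordinates, whose origin is the TCP and whose axes are the flange's). Camera axes: x right, y up, looking along -z (the intrinsics and any distortion apply to the point x, -y, -z); pixel columns grow to the right and rows downward; lengths in mm; the calibration is good to about 2 mm. The wrist camera is an equidistant fisheye: a pixel r from the principal point sees the ray r / f radians off the axis. A picture is of the moment at which its call begins: read the wrist's pose just before it. There is no depth.
- r.close_job(): hands the job in; it is judged then, once.
The state is a dict: "t": time; "qpos": joint angles; "dq": joint speeds; "joint_efforts": joint torques, N m; "tool_pos": TCP position; "orientation": TCP orientation; "contact_force": force on the tool from outside, world axes, zero at the start; "moment": the same for the moment, N m; "gripper_width": finger opening in mm; "finger_force": force on a finger pad.
Only numpy, scipy, OpenCV 4.12 (cv2) and the standard library are available. Lean on these libraries where they do the work, as an engineer would, in place of code of your own. Each camera call takes 0.05 s, during which the arm holds its last target. There are 200 camera calls.

## Working session

There is one attempt and no reset: what is moved stays moved. The work goes in short steps, Python scripts to look and compute and a tool call to move; the robot and the scene stay as the last step left them, time stands still between calls to the robot, and variables do not carry over. Pictures are saved under pics/ and viewed, at most 10 in all, crops included, and the job is handed in when it is done.

Besides the shell and the picture viewer there is one more tool, called after ">>>" as name(argument=value, ...), one argument or row to a line, values as JSON. play_rows: Moves the arm, as the interface text tells. Its arguments: {"type":"object","properties":{"commands":{"type":"string"},"jaw":{"type":"number"}},"required":["commands"]}

```bash
mkdir -p pics; python3 - <<'E'
from bench import r, viewer
import cv2,pickle
o=r.get_obs();print(o)
for n in("scene","top"):
    s=viewer.snapshot(n);cv2.imwrite(f"pics/{n}0.png",cv2.resize(s["pixels"],None,fx=1.5,fy=1.5));pickle.dump(s,open(n+".pkl","wb"))
    print({k:v for k,v in s.items() if k!="pixels"})
E
```

```text
{'t': 0.0, 'qpos': array([ 1.06848524e+00,  2.07384890e-01,  1.54291818e+00, -6.97971015e-05,
        1.39352519e+00, -1.50530001e-01]), 'dq': array([ 0.00011937, -0.00222809,  0.00118293,  0.00158174, -0.00051917,
       -0.0021147 ]), 'joint_efforts': array([ 7.73495503e-04, -3.70888960e+01, -2.81413329e+01,  6.98684296e-02,
        3.65117728e-02, -1.53707829e-04]), 'tool_pos': array([197.78553296, 539.05646045, 204.32773412]), 'orientation': array([-3.13937203e+00, -2.67357505e-04,  2.78982366e+00]), 'contact_force': array([ 0.21268556,  0.10915377, -1.29812178]), 'moment': array([-0.00400643, -0.01199466,  0.02182764]), 'finger_force': 0.0, 'gripper_width': 93.86417939656698}
{'camera_matrix': array([[396.19390573,   0.        , 256.7661498 ],
       [  0.        , 396.19390573, 192.75781625],
       [  0.        ,   0.        ,   1.        ]]), 'origin': array([1378.89192042, -129.26736613, 1290.99226979]), 'rotation': array([ 0.64888141, -0.00268826,  1.40106124])}
{'camera_matrix': array([[406.55449201,   0.        , 252.67823155],
       [  0.        , 406.55449201, 194.17430325],
       [  0.        ,   0.        ,   1.        ]]), 'origin': array([ 238.18350553,   17.6549014 , 1454.53827354]), 'rotation': array([ 0.18981837, -0.00859215, -1.55780295])}
```

View pics/scene0.png

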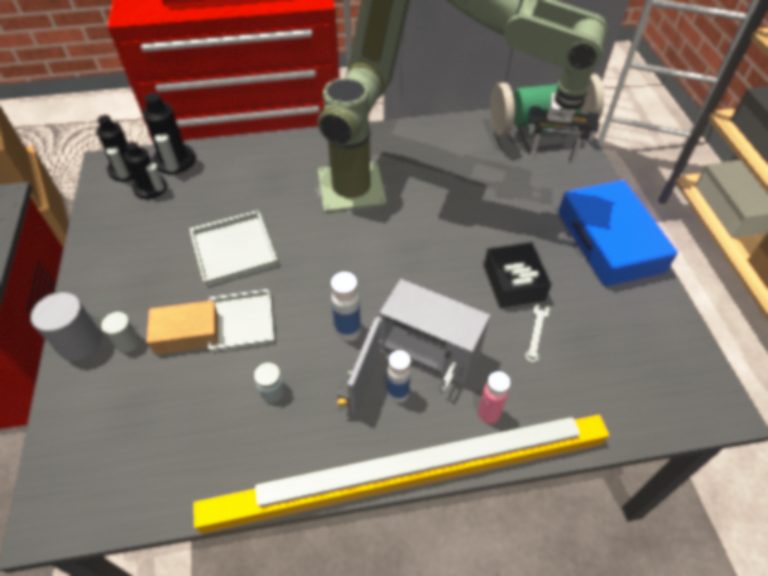

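View pics/top0.png

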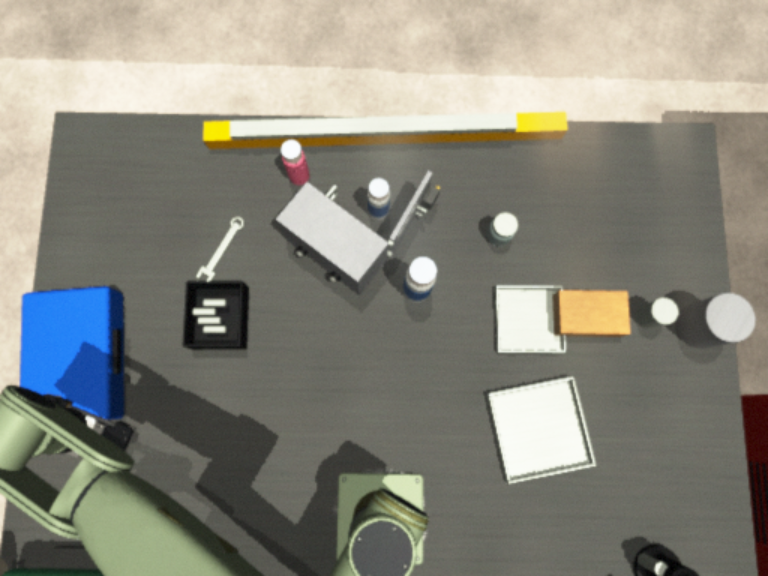

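The top view has the box at (330,235), with the door running from hinge (390,243) to (430,172). The target can, the small blue one, has its cap at (378,188). The smaller tray is at (530,320), with an orange block beside it, and the jar is at (505,227).

```bash
cat > h.py <<'E'
import numpy as np,pickle
from scipy.spatial.transform import Rotation as R
def cam(n): return pickle.load(open(n+".pkl","rb"))
def back(s,uv,z,k=1.5):
    K=s["camera_matrix"];u,v=np.array(uv)/k
    d=np.array([(u-K[0,2])/K[0,0],-(v-K[1,2])/K[1,1],-1])
    d=R.from_euler("xyz",s["rotation"]).as_matrix()@d;o=s["origin"]
    return (o+d*(z-o[2])/d[2])
E
python3 - <<'E'
from h import *
import cv2
t=cam("top");c=cam("scene");np.set_printoptions(precision=0,suppress=True)
for n,uv,z in [("boxA",(307,183),165),("boxB",(388,243),165),("boxC",(359,290),165),("boxD",(274,221),165),
 ("cap",(378,187),160),("door far",(430,173),157),("hinge",(390,243),157),("jar",(505,223),85),("bigcan",(422,270),200),
 ("tr1",(496,286),22),("tr2",(496,353),22),("tr3",(565,353),22),("tr4",(565,286),22),("blk",(557,291),0),("blk",(557,291),60)]: print(n,back(t,uv,z)[:2])
for n,uv,z in [("cap",(399,358),160),("door far",(350,403),157),("tr1",(272,292),22),("tr2",(274,344),22),("blkTL",(148,308),60),("blkTR",(216,303),60),("blkbot",(217,348),0),("boxA",(488,320),165),("boxnear",(470,347),165)]: print("s",n,back(c,uv,z)[:2])
cv2.imwrite("pics/c1.png",cv2.resize(t["pixels"][80:260,160:440],None,fx=2.8,fy=2.8,interpolation=2))
cv2.imwrite("pics/c2.png",cv2.resize(c["pixels"][170:300,80:350],None,fx=2.9,fy=2.9,interpolation=2))
E
```

```text
boxA [729. 173.]
boxB [594.  -8.]
boxC [488.  53.]
boxD [640. 243.]
cap [724.  15.]
door far [ 761. -102.]
hinge [596. -13.]
jar [ 669. -284.]
bigcan [526. -80.]
tr1 [ 531. -272.]
tr2 [ 370. -268.]
tr3 [ 372. -431.]
tr4 [ 533. -438.]
blk [ 525. -425.]
blk [ 513. -406.]
s cap [726.  17.]
s door far [ 814. -104.]
s tr1 [ 390. -263.]
s tr2 [ 554. -267.]
s blkTL [ 418. -571.]
s blkTR [ 431. -401.]
s blkbot [ 528. -412.]
s boxA [664. 235.]
s boxnear [728. 176.]
```

View pics/c1.png

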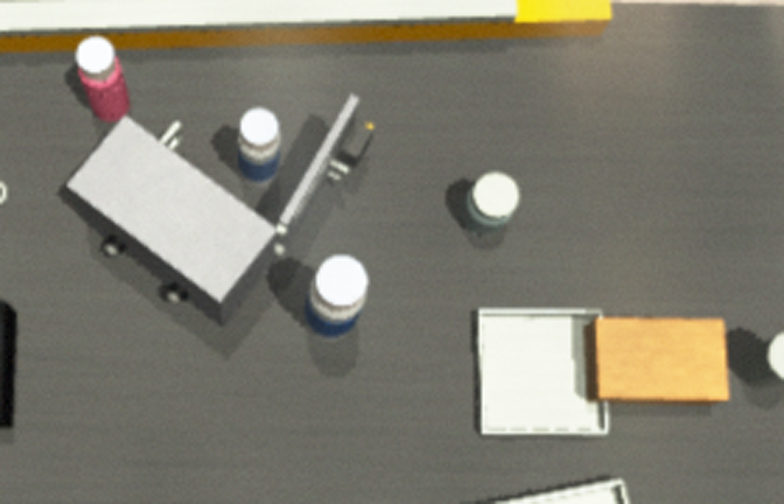

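View pics/c2.png

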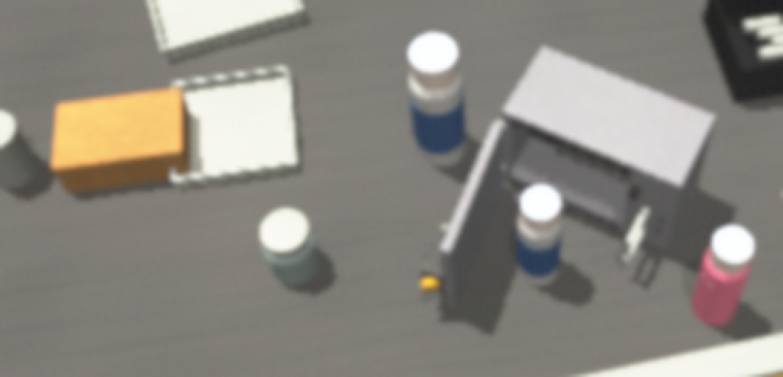

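The block overhangs the tray's far (-y) edge a little, so I'll set the can down slightly towards +y. The box works out at yaw ≈2.50, hinge at (601,-11), door angle ≈1.45 and can at (725,16).

```bash
cat >> h.py <<'E'
def rel(x,y,z,yaw,pitch=0,roll=np.pi):
    from bench import r
    o=r.get_obs();A=R.from_euler("xyz",o["orientation"]);B=R.from_euler("xyz",[roll,pitch,yaw])
    np.set_printoptions(precision=2,suppress=True)
    print("pos",o["tool_pos"],"rpy",o["orientation"],"F",o["contact_force"],"w",o["gripper_width"],"t",o["t"])
    print("shift cm",A.inv().apply(np.array([x,y,z])-o["tool_pos"])/10,"rot deg",np.degrees((A.inv()*B).as_rotvec()))
E
echo
```

>>> play_rows(
  commands="-4.1 -1.9 0 0 0 8; -8.2 -3.8 0 0 0 16; -12.3 -5.7 0 0 0 24; -16.4 -7.6 0 0 0 32; -20.5 -9.5 0 0 0 40",
  jaw=1,
)

```text
t: 0.6
tool_pos: [358.5, 378.4, 205.0]
orientation: [-3.141, 0.0, 2.086]
contact_force: [1.0, -0.1, 0.6]
gripper_width: 94.1
finger_force: 0.0
```

```bash
python3 -c "
from h import *
rel(725,16,215,-0.55-np.pi/2-np.pi+2*np.pi+np.pi-0) if 0 else rel(725,16,215,2.59+np.pi/2-2*np.pi+np.pi*0)
rel(725,16,215,1.02)"
```

```text
pos [358.47 378.39 205.  ] rpy [-3.14  0.    2.09] F [ 1.01 -0.11  0.6 ] w 94.06732373976975 t 0.6
shift cm [-49.6   14.02  -1.01] rot deg [  -0.03   -0.04 -118.86]
pos [358.47 378.39 205.  ] rpy [-3.14  0.    2.09] F [ 1.01 -0.11  0.6 ] w 94.06732373976975 t 0.6
shift cm [-49.6   14.02  -1.01] rot deg [-0.04  0.03 61.1 ]
```

>>> play_rows(
  commands="-4.4 1.2 -0.2 0 0 8; -8.8 2.4 -0.4 0 0 16; -13.2 3.6 -0.6 0 0 24; -17.6 4.8 -0.8 0 0 32; -22 6 -1 0 0 40",
)

```text
t: 1.1
tool_pos: [520.1, 217.4, 215.0]
orientation: [-3.141, 0.0, 1.388]
contact_force: [0.6, 0.3, 0.6]
gripper_width: 93.7
finger_force: 0.0
```

```bash
python3 -c "
from h import *
rel(725,16,215,1.02)"
```

```text
pos [520.09 217.37 215.04] rpy [-3.14  0.    1.39] F [0.64 0.33 0.62] w 93.700586338298 t 1.1
shift cm [-16.07  23.82  -0.01] rot deg [-0.05  0.02 21.06]
```

>>> play_rows(
  commands="-2.4 3.6 0 0 0 4; -4.9 7.2 0 0 0 8; -7.4 10.9 0 0 0 12; -9.9 14.6 0 0 0 16; -12.4 18.3 0 0 0 21",
)

```text
t: 1.6
tool_pos: [678.3, 63.2, 214.6]
orientation: [-3.14, 0.001, 1.023]
contact_force: [0.9, 0.2, 0.5]
gripper_width: 93.6
finger_force: 0.0
```

```bash
python3 - <<'E'
from h import *
from bench import r,viewer
import cv2
rel(725,16,215,1.02)
s=viewer.snapshot("wrist");pickle.dump(s,open("wrist.pkl","wb"))
print(s["camera_matrix"],s["hand_eye"])
cv2.imwrite("pics/w1.png",cv2.resize(s["pixels"],None,fx=1.5,fy=1.5))
E
```

```text
pos [678.32  63.22 214.63] rpy [-3.14  0.    1.02] F [0.94 0.25 0.49] w 93.57797163082863 t 1.6
shift cm [-1.6   6.44 -0.04] rot deg [-0.07  0.03  0.2 ]
[[297.32   0.   251.32]
 [  0.   297.32 195.08]
 [  0.     0.     1.  ]] [[  -0.      0.97    0.25   72.4 ]
 [   1.      0.      0.     -0.13]
 [   0.      0.25   -0.97 -179.84]
 [   0.      0.      0.      1.  ]]
```

View pics/w1.png

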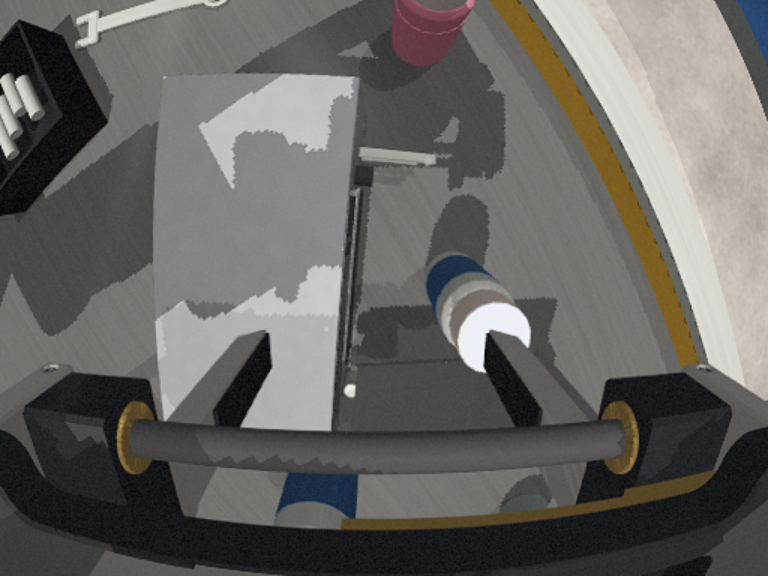

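The wrist view has the can's cap at (494,336), the box front edge along x≈345 and the door below it. I'll compute the cap position and also check the far front corner of the box at (358,76).

```bash
cat >> h.py <<'E'
def wback(s,uv,z,pos,rpy,k=1.5):
    K=s["camera_matrix"];d=np.array(uv)/k-K[:2,2];rr=np.hypot(*d);th=rr/K[0,0]
    p=np.array([d[0]/rr*np.sin(th),-d[1]/rr*np.sin(th),-np.cos(th)])
    H=s["hand_eye"];A=R.from_euler("xyz",rpy)
    o=A.apply(H[:3,3])+pos;v=A.apply(H[:3,:3]@p)
    return o+v*(z-o[2])/v[2]
E
python3 - <<'E'
from h import *
s=cam("wrist");P=[678.32,63.22,214.63];Q=[-3.14,0,1.023]
for uv,z in [((494,336),160),((358,76),165),((163,76),165),((333,430),165)]: print(wback(s,uv,z,P,Q))
E
```

```text
[728.4893632   17.59967934 160.        ]
[736.44618367 177.46742054 165.        ]
[648.87658266 242.04991332 165.        ]
[618.67037095  16.56917403 165.        ]
```

>>> play_rows(
  commands="-0.7 3.3 0 0 0 0; -1.4 6.6 0 0 0 0; -1.4 6.6 1.5 0 0 0; -1.4 6.6 4 0 0 0; -1.4 6.6 7 0 0 0",
)

```text
t: 2.15
tool_pos: [726.8, 19.0, 144.8]
orientation: [3.141, -0.001, 1.027]
contact_force: [-0.8, 0.6, 0.3]
gripper_width: 93.8
finger_force: 0.0
```

>>> play_rows(
  commands="0 0 2 0 0 0; 0 0 4 0 0 0; 0 0 5.3 0 0 0; 0 0 5.9 0 0 0; 0 0 5.9 0 0 0",
)

```text
t: 2.65
tool_pos: [725.8, 19.0, 85.2]
orientation: [-3.139, 0.001, 1.027]
contact_force: [0.8, 0.3, -0.2]
gripper_width: 93.8
finger_force: 0.0
```

>>> play_rows(
  commands="0 0 0 0 0 0; 0 0 0 0 0 0; 0 0 0 0 0 0; 0 0 0 0 0 0; 0 0 0 0 0 0",
  jaw=0.45,
)

```text
t: 3.15
tool_pos: [727.1, 18.5, 86.9]
orientation: [3.141, -0.0, 1.027]
contact_force: [-0.7, -0.3, 0.1]
gripper_width: 57.6
finger_force: 0.0
```

>>> play_rows(
  commands="0 0 0 0 0 0; 0 0 0 0 0 0; 0 0 0 0 0 0; 0 0 0 0 0 0; 0 0 0 0 0 0",
  jaw=0,
)

```text
t: 3.65
tool_pos: [727.3, 18.4, 86.8]
orientation: [3.141, -0.0, 1.027]
contact_force: [1.4, -0.7, 1.5]
gripper_width: 51.4
finger_force: 30.0
```

>>> play_rows(
  commands="0 0 0 0 0 0; 0 0 -0.5 0 0 0; 0 0 -2 0 0 0; 0 0 -4 0 0 0; 0 0 -6 0 0 0",
)

```text
t: 4.15
tool_pos: [725.9, 18.8, 146.7]
orientation: [-3.139, 0.001, 1.027]
contact_force: [0.4, -0.0, -3.1]
gripper_width: 51.8
finger_force: 29.9
```

>>> play_rows(
  commands="0 0 -3 0 0 0; 0 0 -6 0 0 0; 0 0 -9 0 0 0; 0 0 -12 0 0 0; 0 0 -15 0 0 0",
)

```text
t: 4.65
tool_pos: [726.1, 18.9, 298.0]
orientation: [-3.14, 0.0, 1.027]
contact_force: [0.2, 0.5, -3.3]
gripper_width: 51.6
finger_force: 29.9
```

```bash
python3 - <<'E'
from h import *
from bench import viewer
import cv2
t=cam("top");c=cam("scene");np.set_printoptions(precision=0,suppress=True)
f=lambda s,u,v,a,b,k,z:print((u,v),z,back(s,(u/k+a,v/k+b),z,1)[:2])
for u,v in [(479,310),(482,434),(607,433),(602,310)]: f(t,u,v,160,80,2.8,22)
for u,v in [(288,68),(298,164),(172,180),(175,82)]: f(c,u,v,80,170,2.9,22)
for u,v in [(595,319),(598,400),(727,320),(727,400)]:
  f(t,u,v,160,80,2.8,50);f(t,u,v,160,80,2.8,75)
for u,v in [(182,90),(184,148),(52,147),(57,103)]:
  f(c,u,v,80,170,2.9,50);f(c,u,v,80,170,2.9,75)
rel(452,-338,300,1.02)
s=viewer.snapshot("wrist");cv2.imwrite("pics/w2.png",s["pixels"])
E
```

```text
(479, 310) 22 [ 530. -273.]
(482, 434) 22 [ 371. -273.]
(607, 433) 22 [ 375. -431.]
(602, 310) 22 [ 533. -432.]
(288, 68) 22 [ 382. -270.]
(298, 164) 22 [ 542. -266.]
(172, 180) 22 [ 539. -427.]
(175, 82) 22 [ 381. -424.]
(595, 319) 50 [ 515. -414.]
(595, 319) 75 [ 510. -406.]
(598, 400) 50 [ 413. -413.]
(598, 400) 75 [ 410. -405.]
(727, 320) 50 [ 516. -580.]
(727, 320) 75 [ 511. -570.]
(727, 400) 50 [ 415. -574.]
(727, 400) 75 [ 412. -563.]
(182, 90) 50 [ 418. -408.]
(182, 90) 75 [ 437. -403.]
(184, 148) 50 [ 512. -406.]
(184, 148) 75 [ 529. -400.]
(52, 147) 50 [ 482. -573.]
(52, 147) 75 [ 500. -564.]
(57, 103) 50 [ 412. -571.]
(57, 103) 75 [ 431. -562.]
pos [726.11  18.85 297.95] rpy [-3.14  0.    1.03] F [ 0.17  0.5  -3.29] w 51.595442396511004 t 4.65
shift cm [-44.72  -5.    -0.19] rot deg [-0.07  0.02  0.41]
```

>>> play_rows(
  commands="-2.5 -0.3 0 0 0 0; -7 -0.8 0 0 0 0; -11.5 -1.3 0 0 0 0; -16 -1.8 0 0 0 0; -20.5 -2.3 0 0 0 0",
)

```text
t: 5.2
tool_pos: [599.3, -145.6, 295.7]
orientation: [-3.14, 0.0, 1.028]
contact_force: [1.5, -0.9, -2.7]
gripper_width: 51.8
finger_force: 29.9
```

>>> play_rows(
  commands="-4.5 -0.5 0 0 0 0; -9 -1 0 0 0 0; -13.5 -1.5 0 0 0 0; -18 -2 0 0 0 0; -21 -2.3 0 0 0 0",
)

```text
t: 5.7
tool_pos: [470.3, -314.4, 295.9]
orientation: [-3.14, 0.001, 1.025]
contact_force: [1.0, 0.8, -3.0]
gripper_width: 51.6
finger_force: 29.9
```

```bash
python3 - <<'E'
from h import *
rel(456,-334,92,1.02)
E
```

```text
pos [ 470.29 -314.38  295.93] rpy [-3.14  0.    1.02] F [ 1.01  0.83 -3.02] w 51.58565433587463 t 5.7
shift cm [-2.41 -0.18 20.4 ] rot deg [-0.08  0.03  0.29]
```

>>> play_rows(
  commands="-2.4 -0.2 1 0 0 0; -2.4 -0.2 4 0 0 0; -2.4 -0.2 8 0 0 0; -2.4 -0.2 12 0 0 0; -2.4 -0.2 16 0 0 0",
)

```text
t: 6.2
tool_pos: [458.1, -331.8, 134.9]
orientation: [-3.141, -0.0, 1.027]
contact_force: [0.1, 0.1, -2.8]
gripper_width: 51.7
finger_force: 29.9
```

>>> play_rows(
  commands="0 0 1.8 0 0 0; 0 0 2.8 0 0 0; 0 0 3.3 0 0 0; 0 0 3.6 0 0 0; 0 0 3.8 0 0 0",
)

```text
t: 6.7
tool_pos: [459.6, -333.1, 99.7]
orientation: [3.139, 0.001, 1.027]
contact_force: [-0.4, -0.2, -2.0]
gripper_width: 51.6
finger_force: 29.9
```

>>> play_rows(
  commands="0 0 0.1 0 0 0; 0 0 0.2 0 0 0; 0 0 0.3 0 0 0; 0 0 0.4 0 0 0; 0 0 0.5 0 0 0",
)

```text
t: 7.2
tool_pos: [458.7, -332.3, 93.5]
orientation: [3.141, 0.0, 1.027]
contact_force: [-0.2, 0.1, -2.5]
gripper_width: 51.4
finger_force: 29.9
```

>>> play_rows(
  commands="0 0 0.05 0 0 0; 0 0 0.1 0 0 0; 0 0 0.15 0 0 0; 0 0 0.2 0 0 0; 0 0 0.2 0 0 0",
)

```text
t: 7.7
tool_pos: [458.7, -332.4, 91.8]
orientation: [3.142, 0.0, 1.027]
contact_force: [-1.1, 0.6, -0.7]
gripper_width: 51.9
finger_force: 29.9
```

>>> play_rows(
  commands="0 0 0.05 0 0 0; 0 0 0.1 0 0 0; 0 0 0.1 0 0 0; 0 0 0.1 0 0 0; 0 0 0.1 0 0 0",
)

```text
t: 8.2
tool_pos: [458.8, -332.5, 91.7]
orientation: [3.141, 0.0, 1.027]
contact_force: [-1.2, 1.5, 5.2]
gripper_width: 51.4
finger_force: 29.9
```

>>> play_rows(
  commands="0 0 0 0 0 0; 0 0 0 0 0 0; 0 0 0 0 0 0; 0 0 0 0 0 0; 0 0 0 0 0 0",
  jaw=0.7,
)

```text
t: 8.7
tool_pos: [458.7, -332.3, 90.3]
orientation: [-3.142, -0.0, 1.027]
contact_force: [-0.1, -0.1, 0.2]
gripper_width: 65.5
finger_force: 0.0
```

>>> play_rows(
  commands="0 0 -1 0 0 0; 0 0 -4 0 0 0; 0 0 -8 0 0 0; 0 0 -12 0 0 0; 0 0 -16 0 0 0",
)

```text
t: 9.2
tool_pos: [458.6, -332.2, 252.8]
orientation: [3.141, 0.0, 1.027]
contact_force: [0.8, -0.2, 0.2]
gripper_width: 65.4
finger_force: 0.0
```

>>> play_rows(
  commands="2 0.8 0 0 0 0; 6 2.4 0 0 0 0; 10.2 4 0 0 0 0; 14.4 5.6 0 0 0 0; 18.6 7.3 0 0 0 0",
  jaw=0,
)

```text
t: 9.7
tool_pos: [618.7, -209.8, 251.6]
orientation: [3.14, 0.0, 1.027]
contact_force: [0.8, -0.9, -0.1]
gripper_width: 29.1
finger_force: 0.0
```

>>> play_rows(
  commands="4 1.6 0 0 0 0; 8 3.2 0 0 0 0; 11 4.3 0 0 0 0; 11 4.3 2 0 0 0; 11 4.3 4 0 0 0",
)

```text
t: 10.2
tool_pos: [712.7, -137.8, 211.5]
orientation: [3.139, -0.001, 1.029]
contact_force: [0.4, 0.0, -0.2]
gripper_width: 0.8
finger_force: 0.0
```

```bash
python3 - <<'E'
from h import *
from bench import viewer
import cv2
rel(711,-139,112,1.055)
s=viewer.snapshot("wrist")
t=viewer.snapshot("top");pickle.dump(t,open("top2.pkl","wb"))
a=cv2.resize(s["pixels"],(400,300));b=cv2.resize(t["pixels"][80:260,160:400],(400,300))
cv2.imwrite("pics/w3.png",np.hstack([a,b]))
E
```

```text
pos [ 712.73 -137.81  211.48] rpy [ 3.14 -0.    1.03] F [ 0.41  0.05 -0.2 ] w 0.7511381078041003 t 10.2
shift cm [-0.2  -0.12  9.95] rot deg [ 0.16 -0.03 -1.47]
```

View pics/w3.png

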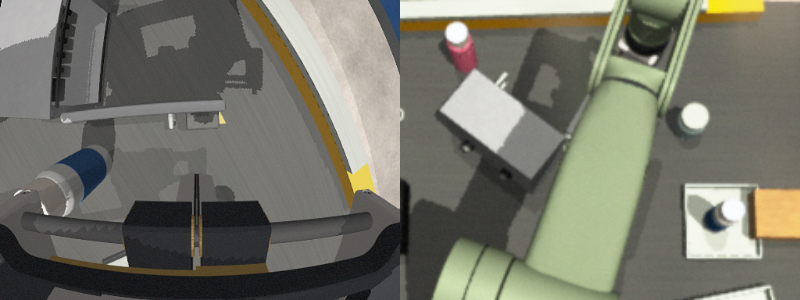

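```bash
python3 - <<'E'
from h import *
s=cam("wrist");P=[712.7,-137.8,211.5];Q=[3.14,0,1.028]
for uv,z in [((224,101),157),((66,113),157)]: print(wback(s,uv,z,P,Q,400/512))
E
```

```text
[770.60730854 -95.51780167 157.        ]
[617.51751021 -11.9932781  157.        ]
```

>>> play_rows(
  commands="0 0 3 0 0 0; 0 0 6 0 0 0; 0 0 8.5 0 0 0; 0 0 9.9 0 0 0; 0 0 9.9 0 0 0",
)

```text
t: 10.8
tool_pos: [709.6, -138.9, 109.6]
orientation: [-3.138, 0.001, 1.027]
contact_force: [-1.0, 0.3, 0.5]
gripper_width: 0.8
finger_force: 0.0
```

>>> play_rows(
  commands="0.8 0.1 -0.2 0 0 0; 1.6 0.2 -0.2 0 0 0; 2.4 0.3 -0.2 0 0 0; 3.1 0.3 -0.2 0 0 0; 3.7 0.3 -0.2 0 0 0",
)

```text
t: 11.3
tool_pos: [733.6, -108.0, 114.1]
orientation: [3.141, -0.0, 1.028]
contact_force: [0.2, 0.1, 0.5]
gripper_width: 0.4
finger_force: 0.0
```

>>> play_rows(
  commands="0.93 0.09 0 0 0 -3.4; 1.87 0.13 0 0 0 -6.9; 2.81 0.11 0 0 0 -10.3; 3.74 0.03 0 0 0 -13.8; 4.67 -0.1 0 0 0 -17.2",
)

```text
t: 11.8
tool_pos: [756.6, -68.7, 113.6]
orientation: [3.141, 0.001, 1.329]
contact_force: [0.8, -2.3, -0.2]
gripper_width: 0.5
finger_force: 0.8
```

>>> play_rows(
  commands="0.93 0.09 0 0 0 -3.4; 1.87 0.13 0 0 0 -6.9; 2.81 0.11 0 0 0 -10.3; 3.74 0.03 0 0 0 -13.8; 4.67 -0.1 0 0 0 -17.2",
)

```text
t: 12.3
tool_pos: [767.2, -23.0, 113.6]
orientation: [3.14, 0.001, 1.63]
contact_force: [1.6, -1.3, 0.6]
gripper_width: 0.4
finger_force: 0.8
```

```bash
cat >> h.py <<'E'
def door(a,H=(609,-11)):
    f=0.934-a;u=np.array([np.cos(f),np.sin(f)]);n=np.array([np.sin(f),-np.cos(f)])
    p=np.array(H)+155*u+20*n;rel(p[0],p[1],111,f+np.pi/2)
    print("target",p,f+np.pi/2)
E
python3 - <<'E'
from h import *
door(0.878)
E
```

```text
pos [767.15 -22.97 113.63] rpy [3.14 0.   1.63] F [ 1.63 -1.29  0.62] w 0.4271614595158246 t 12.3
shift cm [ 0.08 -0.22  0.26] rot deg [0.07 0.08 0.16]
target [764.88 -22.29] 1.6267963267948966
```

>>> play_rows(
  commands="0.93 0.09 0 0 0 -3.4; 1.87 0.13 0 0 0 -6.9; 2.81 0.11 0 0 0 -10.3; 3.74 0.03 0 0 0 -13.8; 4.67 -0.1 0 0 0 -17.2",
)

```text
t: 12.8
tool_pos: [763.6, 23.8, 113.7]
orientation: [3.14, 0.002, 1.93]
contact_force: [1.4, -1.5, 0.1]
gripper_width: 0.4
finger_force: 0.8
```

>>> play_rows(
  commands="0.93 0.09 0 0 0 -3.4; 1.87 0.13 0 0 0 -6.9; 2.81 0.11 0 0 0 -10.3; 3.74 0.03 0 0 0 -13.8; 4.67 -0.1 0 0 0 -17.2",
)

```text
t: 13.3
tool_pos: [746.3, 67.5, 113.8]
orientation: [3.14, 0.002, 2.23]
contact_force: [1.0, -0.6, 1.0]
gripper_width: 0.3
finger_force: 0.8
```

```bash
python3 - <<'E'
from h import *
from bench import viewer
import cv2
door(0.278)
s=viewer.snapshot("wrist");pickle.dump(s,open("wrist2.pkl","wb"))
cv2.imwrite("pics/w4.png",cv2.resize(s["pixels"],None,fx=1.5,fy=1.5))
E
```

```text
pos [746.34  67.51 113.78] rpy [3.14 0.   2.23] F [ 1.05 -0.61  0.97] w 0.34976761884973734 t 13.3
shift cm [ 0.16 -0.17  0.28] rot deg [0.08 0.1  0.2 ]
target [744.03  67.69] 2.2267963267948967
```

View pics/w4.png

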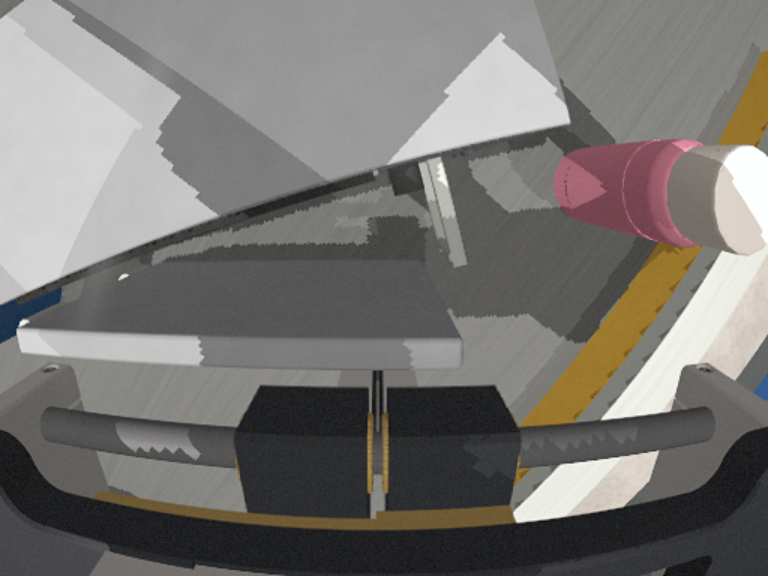

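The door is at roughly 0.28 rad with the fingers touching about 155 mm from the hinge. From here I close slowly.

>>> play_rows(
  commands="0.31 0.03 0 0 0 -1.1; 0.62 0.06 0 0 0 -2.3; 0.93 0.08 0 0 0 -3.4; 1.25 0.1 0 0 0 -4.6; 1.56 0.1 0 0 0 -5.7",
)

```text
t: 13.85
tool_pos: [736.9, 80.1, 113.5]
orientation: [3.141, 0.0, 2.328]
contact_force: [0.8, -0.1, -0.0]
gripper_width: 0.3
finger_force: 0.6
```

>>> play_rows(
  commands="0.1 0.01 0 0 0 -0.3; 0.2 0.02 0 0 0 -0.6; 0.3 0.03 0 0 0 -1; 0.4 0.04 0 0 0 -1.3; 0.5 0.05 0 0 0 -1.7",
)

```text
t: 14.35
tool_pos: [733.7, 84.0, 113.5]
orientation: [3.141, 0.0, 2.357]
contact_force: [0.9, 0.3, 0.7]
gripper_width: 0.6
finger_force: 0.4
```

>>> play_rows(
  commands="0.08 0.01 0 0 0 -0.3; 0.16 0.02 0 0 0 -0.6; 0.24 0.02 0 0 0 -0.9; 0.32 0.03 0 0 0 -1.2; 0.4 0.04 0 0 0 -1.5",
)

```text
t: 14.85
tool_pos: [731.1, 87.2, 113.5]
orientation: [-3.142, 0.0, 2.384]
contact_force: [1.0, -1.2, -0.6]
gripper_width: 0.6
finger_force: 0.4
```

>>> play_rows(
  commands="0.08 0.01 0 0 0 -0.3; 0.16 0.02 0 0 0 -0.6; 0.24 0.02 0 0 0 -0.9; 0.32 0.03 0 0 0 -1.2; 0.4 0.04 0 0 0 -1.5",
)

```text
t: 15.35
tool_pos: [728.5, 90.3, 113.4]
orientation: [3.142, -0.0, 2.41]
contact_force: [0.9, -0.4, -1.1]
gripper_width: 0.7
finger_force: 0.4
```

>>> play_rows(
  commands="0.06 0.01 0 0 0 -0.2; 0.12 0.01 0 0 0 -0.4; 0.18 0.02 0 0 0 -0.6; 0.24 0.02 0 0 0 -0.9; 0.3 0.03 0 0 0 -1.1",
)

```text
t: 15.85
tool_pos: [727.2, 91.8, 113.5]
orientation: [3.141, 0.002, 2.429]
contact_force: [3.1, -1.6, -2.5]
gripper_width: 0.2
finger_force: 2.1
```

>>> play_rows(
  commands="0.05 0.01 0 0 0 -0.2; 0.1 0.01 0 0 0 -0.4; 0.15 0.02 0 0 0 -0.6; 0.2 0.02 0 0 0 -0.7; 0.2 0.02 0 0 0 -0.7",
)

```text
t: 16.35
tool_pos: [726.2, 92.9, 113.5]
orientation: [3.141, 0.003, 2.44]
contact_force: [5.8, -2.1, -2.2]
gripper_width: 0.6
finger_force: 2.7
```

>>> play_rows(
  commands="0.04 0 0 0 0 -0.1; 0.08 0.01 0 0 0 -0.3; 0.12 0.01 0 0 0 -0.4; 0.16 0.02 0 0 0 -0.6; 0.2 0.02 0 0 0 -0.7",
)

```text
t: 16.85
tool_pos: [725.1, 94.2, 113.5]
orientation: [3.141, 0.003, 2.452]
contact_force: [5.6, -4.1, -3.0]
gripper_width: -0.0
finger_force: 3.2
```

>>> play_rows(
  commands="0.04 0 0 0 0 -0.1; 0.08 0.01 0 0 0 -0.2; 0.12 0.01 0 0 0 -0.3; 0.16 0.02 0 0 0 -0.4; 0.2 0.02 0 0 0 -0.5",
)

```text
t: 17.35
tool_pos: [724.0, 95.4, 113.5]
orientation: [3.141, 0.004, 2.461]
contact_force: [6.8, -3.4, -2.8]
gripper_width: 0.5
finger_force: 3.5
```

>>> play_rows(
  commands="0.04 0 0 0 0 -0.1; 0.08 0.01 0 0 0 -0.2; 0.12 0.01 0 0 0 -0.3; 0.16 0.02 0 0 0 -0.4; 0.2 0.02 0 0 0 -0.5",
)

```text
t: 17.85
tool_pos: [722.8, 96.6, 113.5]
orientation: [3.14, 0.005, 2.47]
contact_force: [6.9, -3.8, -2.2]
gripper_width: 0.3
finger_force: 3.9
```

>>> play_rows(
  commands="0.04 0 0 0 0 -0.1; 0.08 0.01 0 0 0 -0.2; 0.12 0.01 0 0 0 -0.3; 0.16 0.02 0 0 0 -0.4; 0.2 0.02 0 0 0 -0.5",
)

```text
t: 18.35
tool_pos: [721.6, 97.8, 113.5]
orientation: [3.14, 0.005, 2.479]
contact_force: [6.9, -4.1, -3.2]
gripper_width: 0.2
finger_force: 4.3
```

>>> play_rows(
  commands="0.03 0 0 0 0 -0.1; 0.06 0.01 0 0 0 -0.2; 0.09 0.01 0 0 0 -0.3; 0.12 0.01 0 0 0 -0.4; 0.15 0.02 0 0 0 -0.5",
)

```text
t: 18.85
tool_pos: [718.3, 100.5, 113.4]
orientation: [-3.141, -0.0, 2.488]
contact_force: [2.1, -2.2, -1.0]
gripper_width: 0.2
finger_force: 1.6
```

>>> play_rows(
  commands="0.03 0 0 0 0 -0.1; 0.06 0.01 0 0 0 -0.2; 0.09 0.01 0 0 0 -0.3; 0.12 0.01 0 0 0 -0.4; 0.15 0.02 0 0 0 -0.5",
)

```text
t: 19.35
tool_pos: [717.6, 101.1, 113.4]
orientation: [-3.141, 0.001, 2.497]
contact_force: [3.3, -5.1, -1.2]
gripper_width: 0.3
finger_force: 2.8
```

The force fell from 8 N to 3 N with a 4 mm jump, so the bolt has snapped in. I'm backing off gently and checking.

>>> play_rows(
  commands="-0.1 0 0 0 0 0; -0.2 0 0 0 0 0; -0.4 0 0 0 0 0; -0.6 0 0 0 0 0; -0.9 0 0 0 0 0",
)

```text
t: 19.85
tool_pos: [724.0, 97.0, 113.3]
orientation: [-3.142, -0.001, 2.497]
contact_force: [0.2, -0.1, 0.1]
gripper_width: 0.2
finger_force: 0.0
```

>>> play_rows(
  commands="-1 0 0 0 0 0; -2 0 0 0 0 0; -3 0 0 0 0 0; -4 0 0 0 0 0; -4 0 -0.5 0 0 0",
)

```text
t: 20.35
tool_pos: [757.0, 70.6, 117.3]
orientation: [-3.141, -0.001, 2.495]
contact_force: [0.1, -0.1, 0.2]
gripper_width: 0.6
finger_force: 0.0
```

>>> play_rows(
  commands="0 0 -3 0 0 0; 0 0 -7 0 0 0; 0 0 -11 0 0 0; 0 0 -14 0 0 0; 0 0 -14 0 0 0",
)

```text
t: 20.85
tool_pos: [759.6, 72.4, 267.1]
orientation: [3.134, 0.01, 2.497]
contact_force: [-0.3, 0.7, 1.2]
gripper_width: 0.4
finger_force: 0.0
```

```bash
python3 - <<'E'
from h import *
from bench import viewer,r
import cv2
o=r.get_obs();print(o["tool_pos"],o["contact_force"],o["t"])
s=viewer.snapshot("wrist");t=viewer.snapshot("scene")
a=cv2.resize(s["pixels"],(400,300));b=cv2.resize(t["pixels"][170:300,80:350],(400,300))
cv2.imwrite("pics/w5.png",np.hstack([a,b]))
E
```

```text
[759.56520725  72.40537513 267.07493981] [-0.30910356  0.69390099  1.23242971] 20.85
```

View pics/w5.png

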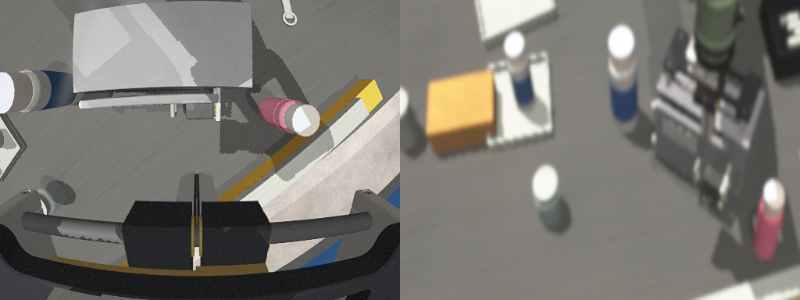

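```bash
python3 -c "
from bench import r
print(r.close_job())"
```

```text
the job is handed in; nothing more can be done
None
```

The job is handed in, but it returned no verdict: the can is standing upright in the smaller tray, and the door is shut. As I pressed, the force fell from 8 N to 3 N as the bolt snapped in, no reading passed about 9 N, and the door looked closed after I let go.

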